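Change the keyed filter cartridge of a soldering fume extractor

TASK

Change the filter of the fume extractor: lift the spent cartridge out of the open extractor and stand it upright in the steel tray. Then turn the fresh cartridge so that its flat matches the flat of the well, lower it in until it is fully home, and shut the lid. Do not let either cartridge drop, and leave everything else on the bench where it is.

Things in the scene. Friction and masses are not known exactly. Their poses are not given: they have to be found in the camera images.
- spent_center (a point): SPENT filter cartridge, in the well at the start: grey drum 100 mm across, 62 mm tall, 0.28 kg, one flat down its side 36 mm from the axis, underside bevelled 4 mm. On top, across the middle and parallel to the flat, a grip rib 70 mm long, 14 thick, 34 high. Point on the axis half-way up the drum, 31 mm above its underside; z up, -x to the flat, y along the rib.
- fresh_center (a point): FRESH filter cartridge, alike in every way (size, flat on -x, rib along y, point half-way up the drum). It stands on the bench mat (4 mm above the table), turned any way up to about 2 rad either side of the well's direction.
- extractor: bench fume extractor, fixed in place: light-grey case 190 mm (x) x 170 mm (y), 142 mm tall, an intake hood on its +x side reaching 172 mm from the origin. Origin on its underside, below the centre of the filter well (on the bench mat, 4 mm above the table).
- well (a point): centre of the mouth of the filter well, level with the case's top. The well is 104 mm across and 64 mm deep with a flat wall 38 mm from its axis on the -x side (2 mm of play all round); axes: z up, -x to the flat. A cartridge in place has its axes along these, its top is 2 mm below the mouth and its grip rib stands out above it.
- lid (a joint): angle of the extractor's lid in rad: 0 shut, about 1.57 upright, 1.75 leaning back fully open (as it rests at the start). Damped hinge: let go above about 1.25 it leans back open again; pushed over below about 1.0 it sinks shut by itself in about 2 s.
- lid_hinge (a point): middle of the lid's hinge line, which runs along the extractor's x, 85 mm from the well's axis on the +y side and 2 mm above the mouth.
- lid_edge (a point): middle of the lid's free edge on its outside. The lid is a hollow hood, 150 mm along the hinge, reaching 165 mm from the hinge, 42 mm thick, 0.3 kg; open, it stands on the +y side, slotted outer face turned to +y, its top about 0.31 m above the table. A finger lip stands out 8 mm from the edge.
- tray_in (a point): centre of the inner floor of the steel tray for the spent cartridge; fixed, square, 156 mm outside, 150 mm inside, rim 19 mm above this floor. Axes along its sides, z up. The floor is 7 mm above the table.
- solder_spool: loose reel of solder wire, flanges 60 mm across, 52 mm tall, standing near the extractor on the robot's side; bystander. Origin at the centre of its underside.
- flux_jar: loose jar with white cap, 50 mm across, 50 mm tall, standing beside the tray on the robot's side; bystander. Origin at the centre of its underside.
- screwdriver: loose screwdriver, 200 mm long, lying beyond the cartridge and tray; bystander. Origin at the centre of its underside.
- multimeter: loose hand-held multimeter, 180 x 85 x 40 mm, lying at the right edge of the bench; bystander. Origin at the centre of its underside.
- project_box: loose die-cast aluminium box, 115 x 65 x 31 mm, near the robot; bystander. Origin at the centre of its underside.
- brass_plate: loose brass plate with a raised middle, 95 x 34 x 22 mm, on the far side of the mat; bystander. Origin at the centre of its underside.
- side_cutters: loose side cutters, about 120 mm long, 13 mm thick, lying at the left near the robot; bystander. Origin at the centre of its underside.
There are look-alikes about, which are no part of the job. What is shaped like the part that bears spent_center but yellow is not meant.

How it is judged:
On the way, in this order (a step that is already met when the one before it is completed fails the run):
1. the spent cartridge stands upright in the tray, released (x of spent_center in the frame of tray_in between -0.04 and 0.04 m and y of spent_center in the frame of tray_in between -0.04 and 0.04 m and z of spent_center in the frame of tray_in between 0.026 and 0.036 m and angle between spent_center's own z axis and vertical below 0.1 rad and contact force between the fingers and spent below 0.2 N), for 0.2 s.
2. the fresh cartridge is fully home in the well, flat to flat, released (z of fresh_center in the frame of well below -0.03 m and horizontal distance between fresh_center and well below 0.005 m and angle between the x axis of fresh_center and the x axis of well, either way round below 0.09 rad and angle between fresh_center's own z axis and vertical below 0.05 rad and contact force between the fingers and fresh below 0.2 N), for 0.2 s.
At the end, for the whole second after the job is handed in: Spent cartridge upright (0.1 rad) on the tray's floor, within 40 mm of its middle along each side; fresh cartridge home in the well (3 mm of full depth, 5 mm of centre, 0.09 rad of the flat's direction, tilt under 0.05 rad); lid shut (under 0.05 rad); both cartridges at rest (x of spent_center in the frame of tray_in between -0.04 and 0.04 m and y of spent_center in the frame of tray_in between -0.04 and 0.04 m and z of spent_center in the frame of tray_in between 0.026 and 0.036 m and angle between spent_center's own z axis and vertical below 0.1 rad and z of fresh_center in the frame of well below -0.03 m and horizontal distance between fresh_center and well below 0.005 m and angle between the x axis of fresh_center and the x axis of well, either way round below 0.09 rad and angle between fresh_center's own z axis and vertical below 0.05 rad and value of joint lid below 0.05 rad and linear speed of each of spent, fresh below 0.02 m/s); the robot touches nothing.
It fails at once if a cartridge is dropped: it falls free, out of the fingers, faster than 0.7 m/s (a fall of about 25 mm) ((linear speed of spent above 0.7 m/s and contact force between the fingers and spent below 0.2 N) or (linear speed of fresh above 0.7 m/s and contact force between the fingers and fresh below 0.2 N)).
It fails at once if a bystander is moved more than 30 mm (distance of any of solder_spool, flux_jar, screwdriver, multimeter, project_box, brass_plate, side_cutters from where it was at the start of the episode above 0.03 m).
It also fails if it takes over 72 s, if anything falls off the work surface, if the arm or the gripper's body presses on something with over 40 N, if the wrist force passes 120 N, or if a joint passes its speed limit or range.

ROBOT

A 7-joint arm with a two-finger parallel gripper is mounted at the origin on the work surface. World frame = base frame: x ahead of the robot, y to its left, z up, the work surface at z = 0. Lengths are in m, angles in rad, forces in N, time in s.
With the tool pointing down it reaches from about 0.425 to 0.875 m from the base axis. Payload 4.7 kg.
Tool frame: the origin (TCP) lies midway between the tips of the shut fingers; the grasp point (between the pads) lies 19 mm behind it; y points along the fingers, x is the direction in which the jaws open and shut, and the axes are right-handed (so a half turn about y gives the same grasp; the last joint's range is limited). The gripper opens to 85 mm and grips with 20 to 120 N. Pads are 22 mm wide; open, the fingers measure 114 mm over their backs; the gripper's body (76 mm by 85 mm) begins 54 mm behind the grasp point. The pads swing forward as they close: fully open they stand 13 mm farther back than shut.
Start: joints at [1.21, 0.321, -0.07, 1.45, 0.023, 1.371, -0.057], TCP at [0.238, -0.605, 0.231] pointing down, gripper open.
Joint ranges: [-2.86, 2.86], [-0.3, 2.09], [-1.38, 1.24], [0.06, 2.45], [-1.56, 4.7], [0.09, 2.05], [-2.69, 2.69]. Speed limits (rad/s): [2.57, 2.57, 3.14, 3.14, 3.14, 3.14, 3.14].

INTERFACE

Orientations are given as a unit quaternion [w, x, y, z].
In Python, from cell import ctrl gives the robot as it stands.
- The arm moves only by the shell command python3 -m crank 'ROWS' [FORCE]. ROWS is JSON, a list of rows, each a list of 5 numbers: the closure, from -1 (fully open) to 1 (shut), then the shift along the tool's x, y, z in units of 40 mm (1.0 is 40 mm), then the turn about the tool's y in rad. A call has 1 to 5 rows; each row shifts and turns the commanded pose from where the row before left it, along the tool's axes as they then stand; what a row does not reach is not made up. A row lasts 1/10 s, in which the tool goes at most 50 mm and 8.59 degrees, less where a joint would pass 70% of its speed; a pose out of reach is approached as far as the arm can. A call is refused whole if a number of a shift passes 1 or a number of a turn 0.15, either way. A call with a gripper value outside its range is refused whole. The fingers move at their own pace and stop on an object; FORCE is the grip in N (left out, the last holds). Time passes only in rows, so rows that do not move let the fingers close. It gives the time, the measured TCP pose, the force and the opening at its end, in the units of the state.
- ctrl.observe(): the state, without advancing time (a new reading comes with each control period).
- ctrl.camera(name): name is "scene" or "top" or "wrist"; returns a dict with "image" (384x512x3 uint8, red, green, blue), "fx", "fy", "cx", "cy" (pixels), "rvec" (rotation vector, rad) and "tvec" (3), from world to camera coordinates, as OpenCV has them; the wrist camera has in their place "hand_eye" (4x4, takes a point from camera to tool coordinates, whose origin is the TCP and whose axes are the tool frame's). Camera axes: x right, y down, z forward; pixel columns grow to the right and rows downward; lengths in m; the calibration is good to about 2 mm. The wrist camera is an equidistant fisheye: a pixel r from the principal point sees the ray r / f radians off the axis. A picture is of the moment at which its call begins: read the wrist's pose just before it. There is no depth.
- ctrl.close_job(): hands the job in, once; it reports no verdict.
The state is a dict: "clock": time; "joint_positions": joint angles; "qvel": joint speeds; "tau": joint torques, N m; "position": TCP position; "tcp_rot": TCP orientation; "ft_force": force on the tool from outside, world axes, zero at the start; "moment": the same for the moment, N m; "finger_gap": opening from 0.0 (shut) to 1.0 (fully open).
Only numpy, scipy, OpenCV 4.12 (cv2) and the standard library are available. Lean on these libraries where they do the work, as an engineer would, in place of code of your own. Each camera call takes 0.05 s, during which the arm holds its last target. There are 200 camera calls.

## Working session

There is one attempt and no reset: what is moved stays moved. The work goes in short steps, Python scripts to look and compute and a shell command to move; the robot and the scene stay as the last step left them, time stands still between calls to the robot, and variables do not carry over. Pictures are saved under pics/ and viewed, about 8 in all and at most 12, crops included, and the job is handed in when it is done.

```bash
ls; mkdir -p pics; python3 - <<'E'
from cell import ctrl
import cv2,pickle
s=ctrl.observe();print(s)
d={}
for n in("scene","top","wrist"):
    c=ctrl.camera(n);d[n]=c;cv2.imwrite(f"pics/{n}0.png",c["image"][:,:,::-1]);print(n,{k:v for k,v in c.items() if k!="image"})
pickle.dump(d,open("cams.pkl","wb"))
import numpy as np
i=np.vstack([cv2.resize(d["top"]["image"],(800,600))])[:,:,::-1];cv2.imwrite("pics/t.png",i)
i=cv2.resize(d["scene"]["image"],(800,600))[:,:,::-1];cv2.imwrite("pics/s.png",i)
E
```

```text
pics
{'clock': 0.0, 'joint_positions': array([ 1.21008878,  0.3218529 , -0.07008217,  1.45167589,  0.02259366,
        1.37081003, -0.05688   ]), 'qvel': array([ 2.18379990e-03, -1.20589740e-03,  7.79494918e-04,  5.30849202e-05,
       -1.39133689e-03,  1.09037908e-03, -1.59364025e-03]), 'tau': array([-5.95046531e-04, -4.93586612e+01, -3.82639887e-01, -3.14333332e+01,
        1.28247065e-02,  1.11823188e-02,  3.74779674e-06]), 'position': array([ 0.23771611, -0.60438757,  0.23020362]), 'tcp_rot': array([ 0.58477126, -0.58404685,  0.39866778, -0.39748692]), 'ft_force': array([-1.34551676, -0.34824486,  0.81554188]), 'moment': array([-0.01204567, -0.01120313,  0.04838429]), 'finger_gap': 0.9992940403093447}
scene {'fx': 454.2466655397067, 'fy': 454.2466655397067, 'cx': 251.25477699448368, 'cy': 195.36034015735248, 'rvec': array([ 1.80136177,  1.89355502, -0.63427264]), 'tvec': array([ 0.13393293, -0.30532317,  2.02872724])}
top {'fx': 385.7123867238099, 'fy': 385.7123867238099, 'cx': 257.6813144308767, 'cy': 188.60778958260622, 'rvec': array([ 2.14412871, -2.19840926,  0.12228346]), 'tvec': array([-0.11542767,  0.47801397,  1.19688677])}
wrist {'fx': 297.3186396354542, 'fy': 297.3186396354542, 'cx': 253.76732882123508, 'cy': 188.9219222244909, 'hand_eye': array([[ 9.99999922e-01,  2.70811542e-04, -2.88569557e-04,
         1.39526258e-03],
       [ 3.53134991e-04, -2.81507384e-01,  9.59558997e-01,
        -1.41581309e-01],
       [ 1.78625190e-04, -9.59559023e-01, -2.81507458e-01,
         7.18360785e-02],
       [ 0.00000000e+00,  0.00000000e+00,  0.00000000e+00,
         1.00000000e+00]])}
```

View pics/t.png

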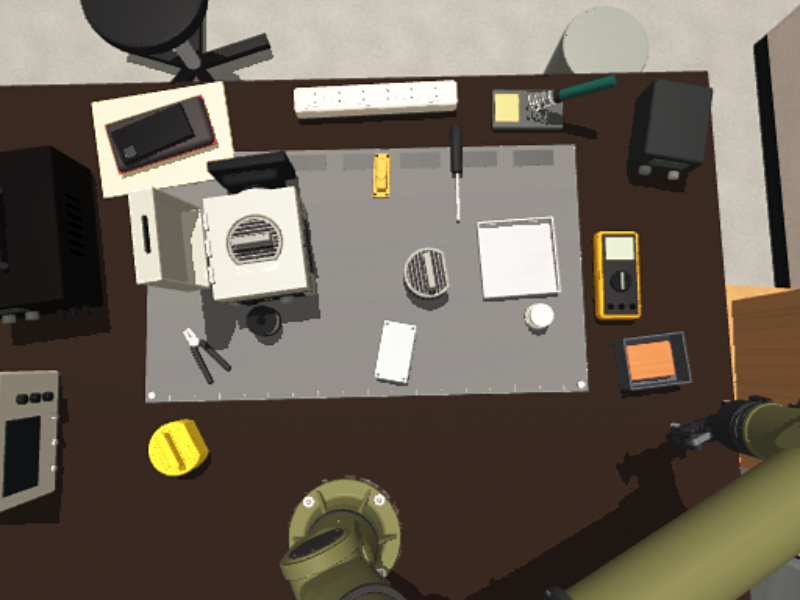

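View pics/s.png

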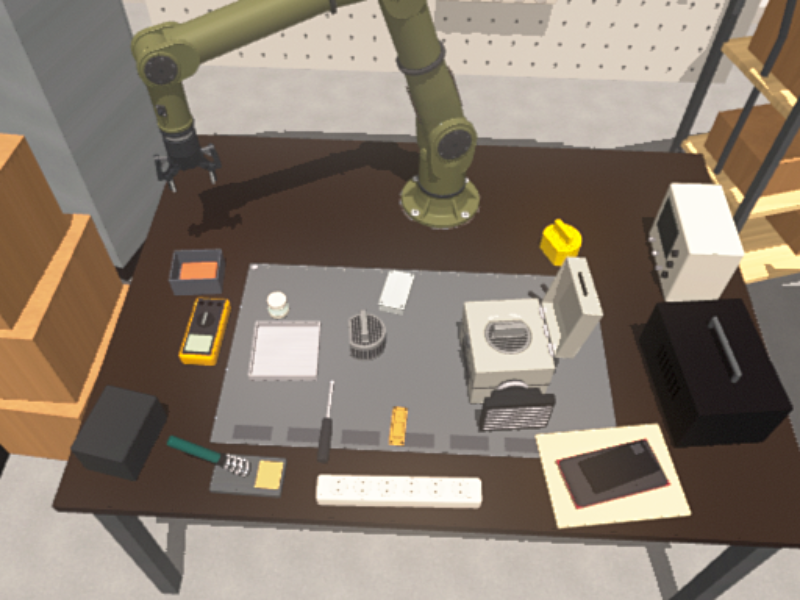

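The top view (800x600) shows the extractor at (255,240) with the lid to the left (+y) and the hood at the top (+x). There are three candidates:
- The grey drum in the well at (252,240) is the spent cartridge.
- The grey drum on the mat at (428,272) is the fresh cartridge.
- The yellow drum at (178,447) is the look-alike, because of its colour.

The tray is at (518,257). I'll enlarge a crop to confirm and to find the fresh cartridge's flat.

```bash
cat > h.py <<'E'
import numpy as np,cv2
from scipy.spatial.transform import Rotation as R
def pix2plane(c,uv,z):
    "fixed camera pixels -> world points on plane z"
    Rm=cv2.Rodrigues(np.array(c["rvec"]))[0];o=-Rm.T@c["tvec"]
    uv=np.atleast_2d(uv).astype(float)
    d=np.c_[(uv[:,0]-c["cx"])/c["fx"],(uv[:,1]-c["cy"])/c["fy"],np.ones(len(uv))]@Rm
    return o+d*((z-o[2])/d[:,2])[:,None]
def wpix2plane(c,s,uv,z):
    "wrist fisheye pixels -> world points on plane z, s=state"
    uv=np.atleast_2d(uv).astype(float);x=uv[:,0]-c["cx"];y=uv[:,1]-c["cy"];r=np.hypot(x,y)+1e-9;t=r/c["fx"]
    d=np.c_[x/r*np.sin(t),y/r*np.sin(t),np.cos(t)]
    T=toolT(s)@c["hand_eye"];d=d@T[:3,:3].T
    return T[:3,3]+d*((z-T[2,3])/d[:,2])[:,None]
def toolT(s):
    T=np.eye(4);q=s["tcp_rot"];T[:3,:3]=R.from_quat([q[1],q[2],q[3],q[0]]).as_matrix();T[:3,3]=s["position"];return T
E
python3 - <<'E'
from h import *;import pickle
d=pickle.load(open("cams.pkl","rb"));im=d["top"]["image"][:,:,::-1]
a=cv2.resize(im[115:200,125:210],(395,395),interpolation=cv2.INTER_CUBIC);b=cv2.resize(im[145:205,240:300],(395,395),interpolation=cv2.INTER_CUBIC)
cv2.imwrite("pics/crop.png",np.hstack([a,b]))
from cell import ctrl
s=ctrl.observe();print(toolT(s).round(3))
E
```

```text
[[ 0.366 -0.001  0.931  0.238]
 [-0.931  0.001  0.366 -0.605]
 [-0.001 -1.    -0.     0.23 ]
 [ 0.     0.     0.     1.   ]]
```

View pics/crop.png

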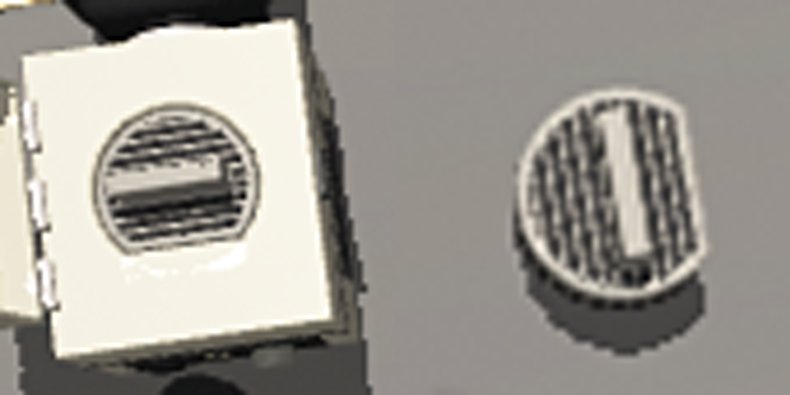

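```bash
python3 - <<'E'
from h import *;import pickle
d=pickle.load(open("cams.pkl","rb"));c=d["top"]
A=lambda p:np.array(p)/4.647+[125,115]-.4
B=lambda p:(np.array(p)-[395,0])/6.583+[240,145]-.4
k=pix2plane(c,A([[22,58],[296,22],[330,322],[58,358]]),.146);print("case",k.round(3),k.mean(0))
w=pix2plane(c,A([[175,185],[128,252],[240,238],[92,185],[258,185]]),.146);print("well",w.round(3))
def yawy(a,b): v=b-a; return np.arctan2(-v[0],v[1])
print("yaw case",yawy(k[1],k[0]),yawy(k[2],k[3]),yawy(w[2],w[1]))
f=pix2plane(c,B([[518,193],[690,110],[706,245],[618,88],[628,300]]),.066);print("fresh",f.round(3))
r=pix2plane(c,B([[615,105],[637,258]]),.100);print("fresh rib",r.round(3),r.mean(0),yawy(r[0],r[1])-0)
t=pix2plane(c,np.array([[478,222],[553,217],[559,292],[484,299]])/1.5625-.2,.026);print("tray",t.round(3),t.mean(0))
b=pix2plane(c,np.array([[375,350],[410,350],[525,316],[540,318],[263,320],[180,447]])/1.5625,.03);print(b.round(3))
E
```

```text
case [[0.651 0.241 0.146]
 [0.67  0.07  0.146]
 [0.48  0.051 0.146]
 [0.462 0.217 0.146]] [0.56566752 0.14472996 0.146     ]
well [[0.568 0.146 0.146]
 [0.527 0.175 0.146]
 [0.534 0.106 0.146]
 [0.569 0.197 0.146]
 [0.567 0.094 0.146]]
yaw case 0.1108869710503811 0.10832453948644928 0.1020613879043169
fresh [[ 0.516 -0.13   0.066]
 [ 0.553 -0.212  0.066]
 [ 0.489 -0.217  0.066]
 [ 0.565 -0.178  0.066]
 [ 0.465 -0.18   0.066]]
fresh rib [[ 0.551 -0.175  0.1  ]
 [ 0.48  -0.183  0.1  ]] [ 0.51539924 -0.17870731  0.1       ] 1.6824074151863007
tray [[ 0.622 -0.285  0.026]
 [ 0.629 -0.44   0.026]
 [ 0.473 -0.444  0.026]
 [ 0.463 -0.291  0.026]] [ 0.54666563 -0.36538306  0.026     ]
[[ 0.365 -0.069  0.03 ]
 [ 0.363 -0.139  0.03 ]
 [ 0.425 -0.373  0.03 ]
 [ 0.42  -0.403  0.03 ]
 [ 0.43   0.154  0.03 ]
 [ 0.185  0.317  0.03 ]]
```

```bash
python3 -m crank '[[-1,0,-1,0,-0.145],[-1,0,-0.25,0,-0.145],[-1,0,0,0,-0.145],[-1,0,0,0,-0.145],[-1,0,0,0,-0.145]]' 60
python3 -m crank '[[-1,0,0,0,-0.145],[-1,0,0,0,-0.145],[-1,0,0,0,-0.145],[-1,0,0,0,-0.143],[-1,0,0,0,0]]'
python3 -m crank '[[-1,0.5,0,0.9,0],[-1,0.5,0,0.9,0],[-1,0.5,0,0.9,0],[-1,0.5,0,0.9,0],[-1,0.5,0,0.9,0]]'
python3 -m crank '[[-1,0.5,0,0.9,0],[-1,0.5,0,0.9,0],[-1,0.5,0,0.9,0],[-1,0.5,0,0.9,0],[-1,0.5,0,0.9,0]]'
cat >> h.py <<'E'
def goto(s,p,yaw):
    "shift in tool units (axes after the turn) and turn about tool y to reach p, tool x at yaw"
    T=toolT(s);y0=np.arctan2(T[1,0],T[0,0]);dv=np.array(p)-T[:3,3]
    tx=np.array([np.cos(yaw),np.sin(yaw),0]);tz=np.array([-np.sin(yaw),np.cos(yaw),0])
    print("t",round(s["clock"],2),"at",T[:3,3].round(4),"yaw",round(y0,4),"gap",round(s["finger_gap"],3),"F",s["ft_force"].round(1),"j7",s["joint_positions"][6].round(2))
    print(" shift",(np.array([dv@tx,-dv[2],dv@tz])/.04).round(3),"turn",round((y0-yaw+np.pi)%(2*np.pi)-np.pi,4))
E
python3 -c "
from h import *;from cell import ctrl
goto(ctrl.observe(),[.567,.1455,.27],.107)"
```

```text
clock: 0.65
position: [0.2379, -0.6048, 0.281]
tcp_rot: [0.688, -0.688, 0.163, -0.163]
ft_force: [-0.3, -0.8, -0.4]
finger_gap: 1.004
clock: 1.15
position: [0.2378, -0.6047, 0.2809]
tcp_rot: [0.706, -0.706, -0.038, 0.038]
ft_force: [-0.9, 0.0, 0.3]
finger_gap: 0.999
clock: 1.65
position: [0.3185, -0.4135, 0.2812]
tcp_rot: [-0.706, 0.706, 0.036, -0.036]
ft_force: [0.8, -0.2, 0.9]
finger_gap: 1.005
clock: 2.15
position: [0.3987, -0.2239, 0.2814]
tcp_rot: [-0.706, 0.706, 0.036, -0.036]
ft_force: [0.2, -0.2, -0.5]
finger_gap: 1.004
t 2.15 at [ 0.3987 -0.2239  0.2814] yaw 0.103 gap 1.004 F [ 0.2 -0.2 -0.5] j7 0.62
 shift [5.171 0.284 8.733] turn -0.004
```

```bash
python3 -m crank '[[-1,0.55,0,0.92,0],[-1,0.55,0,0.92,0],[-1,0.55,0,0.92,0],[-1,0.55,0,0.92,0],[-1,0.55,0,0.92,0]]'
python3 -m crank '[[-1,0.6,0,0.9,0],[-1,0.6,0,0.9,0],[-1,0.6,0,0.9,0],[-1,0.6,0,0.9,0],[-1,0,0,0.5,0]]'
cat > look.py <<'E'
import sys;from h import *;from cell import ctrl;import pickle
s=ctrl.observe();c=ctrl.camera("wrist");pickle.dump((s,c),open(sys.argv[1]+".pkl","wb"))
cv2.imwrite("pics/"+sys.argv[1]+".png",cv2.resize(c["image"][:,:,::-1],(800,600)))
goto(s,eval(sys.argv[2]),float(sys.argv[3]))
E
python3 look.py w1 '[.567,.1455,.27]' .107
```

```text
clock: 2.65
position: [0.4884, -0.0293, 0.2815]
tcp_rot: [-0.706, 0.707, 0.037, -0.036]
ft_force: [0.4, -0.4, -0.9]
finger_gap: 1.001
clock: 3.15
position: [0.567, 0.146, 0.2802]
tcp_rot: [0.707, -0.705, -0.037, 0.038]
ft_force: [-0.1, 0.1, 0.1]
finger_gap: 1.004
t 3.15 at [0.567  0.146  0.2802] yaw 0.1061 gap 1.004 F [-0.1  0.1  0.1] j7 -0.36
 shift [-0.002  0.256 -0.013] turn -0.0009
```

View pics/w1.png

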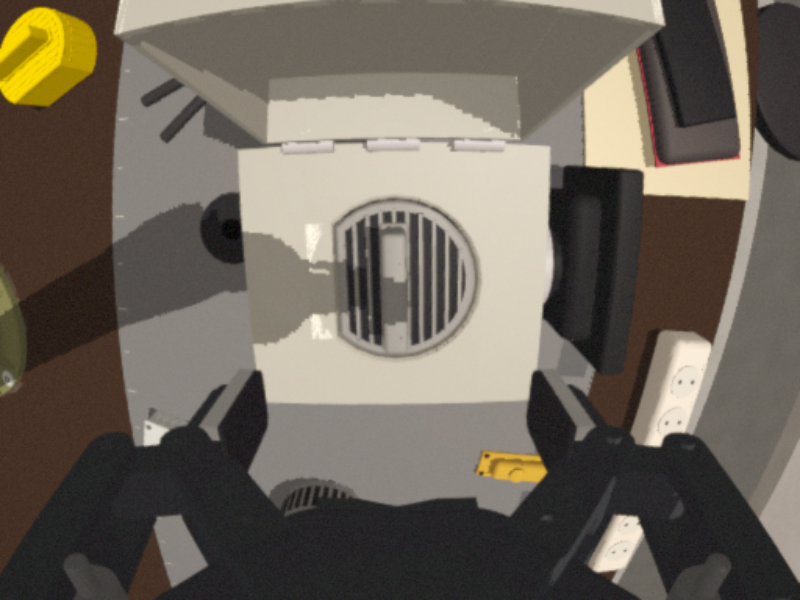

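Wrist view: the grey spent cartridge is centred near (398,277), its rib runs from (394,225) to (396,352), and the flat is on the left at x≈336. The jaws straddle the rib.

```bash
python3 - <<'E'
from h import *;import pickle
s,c=pickle.load(open("w1.pkl","rb"))
f=lambda p,z:wpix2plane(c,s,np.array(p)/1.5625-.2,z)
w=f([[399,195],[400,358],[480,275],[336,278],[336,222],[336,335]],.146);print(w.round(4), (w[0]+w[1])/2)
r=f([[382,225],[407,225],[385,353],[410,353]],.178);print(r.round(4),r.mean(0))
k=f([[238,150],[550,146],[541,401],[268,404]],.146);print(k.round(4),k.mean(0))
v=k[0]-k[3];print(np.arctan2(-v[0],v[1]));v=k[1]-k[2];print(np.arctan2(-v[0],v[1]));v=k[1]-k[0];print(np.arctan2(v[1],v[0]));v=k[2]-k[3];print(np.arctan2(v[1],v[0]))
E
```

```text
[[0.5633 0.1977 0.146 ]
 [0.5751 0.0944 0.146 ]
 [0.6183 0.1547 0.146 ]
 [0.5302 0.1433 0.146 ]
 [0.5275 0.1779 0.146 ]
 [0.5327 0.1058 0.146 ]] [0.56921007 0.14608112 0.146     ]
[[0.5557 0.183  0.178 ]
 [0.5688 0.1844 0.178 ]
 [0.5645 0.1107 0.178 ]
 [0.5787 0.1122 0.178 ]] [0.56695577 0.14756997 0.178     ]
[[0.4628 0.2174 0.146 ]
 [0.6508 0.2397 0.146 ]
 [0.677  0.0704 0.146 ]
 [0.4877 0.0484 0.146 ]] [0.56959652 0.14398379 0.146     ]
0.14613264217269667
0.15333875073943828
0.1179794428234876
0.11618596924952553
```

```bash
python3 -m crank '[[-1,0,0.8,0,0],[-1,0,0.8,0,0],[-1,0,0.8,0,0],[-1,0,0.5,0,0],[-1,0,0.33,0,0]]' 60
python3 -m crank '[[1,0,0,0,0],[1,0,0,0,0],[1,0,0,0,0],[1,0,0,0,0],[1,0,0,0,0]]'
python3 -m crank '[[1,0,0,0,0],[1,0,0,0,0],[1,0,0,0,0]]'
python3 -c "
from h import *;from cell import ctrl
s=ctrl.observe();print(s['moment'].round(2));goto(s,[.567,.1455,.15],.107)"
```

```text
clock: 3.7
position: [0.565, 0.1412, 0.1501]
tcp_rot: [-0.706, 0.707, 0.036, -0.038]
ft_force: [-0.1, -0.8, 0.4]
finger_gap: 1.001
clock: 4.2
position: [0.5664, 0.1426, 0.1531]
tcp_rot: [-0.706, 0.706, 0.038, -0.037]
ft_force: [-0.3, 0.3, 14.8]
finger_gap: 0.149
clock: 4.5
position: [0.5664, 0.1427, 0.1531]
tcp_rot: [-0.706, 0.706, 0.038, -0.037]
ft_force: [-1.6, 0.7, 6.2]
finger_gap: 0.152
[-0.1   0.19 -0.01]
t 4.5 at [0.5664 0.1427 0.1531] yaw 0.107 gap 0.152 F [-1.6  0.7  6.2] j7 -0.42
 shift [0.022 0.077 0.068] turn 0.0
```

```bash
python3 -m crank '[[1,0,-0.2,0,0],[1,0,-0.4,0,0],[1,0,-0.5,0,0],[1,0,-0.6,0,0],[1,0,-0.6,0,0]]'
python3 -m crank '[[1,0,-0.4,0,0],[1,0,0,0,0]]'
python3 -c "
from h import *;from cell import ctrl
s=ctrl.observe();goto(s,[.547,-.365,.255],.0)"
```

```text
clock: 5.0
position: [0.5656, 0.1423, 0.2454]
tcp_rot: [-0.706, 0.706, 0.038, -0.038]
ft_force: [0.4, 0.8, -2.1]
finger_gap: 0.152
clock: 5.2
position: [0.5671, 0.1431, 0.2628]
tcp_rot: [0.706, -0.706, -0.039, 0.036]
ft_force: [0.1, 0.1, -3.0]
finger_gap: 0.15
t 5.2 at [0.5671 0.1431 0.2628] yaw 0.107 gap 0.15 F [ 0.1  0.1 -3. ] j7 -0.36
 shift [ -0.503   0.195 -12.702] turn 0.107
```

```bash
python3 -m crank '[[1,-0.05,0,-0.4,0],[1,-0.12,0,-0.8,0],[1,-0.13,0,-0.9,0],[1,-0.13,0,-0.9,0],[1,-0.13,0,-0.9,0]]'
python3 -m crank '[[1,-0.13,0,-0.9,0],[1,-0.13,0,-0.9,0],[1,-0.13,0,-0.9,0],[1,-0.13,0,-0.9,0],[1,-0.13,0,-0.9,0]]'
python3 -m crank '[[1,-0.13,0,-0.9,0],[1,-0.13,0,-0.9,0],[1,-0.13,0,-0.9,0],[1,-0.13,0,-0.8,0],[1,-0.1,0,-0.5,0]]'
python3 -m crank '[[1,0,0.3,0,0],[1,0,0.8,0,0],[1,0,0.8,0,0],[1,0,0.8,0,0],[1,0,0,0,0]]'
python3 look.py w2 '[.547,-.365,.078]' .107
```

```text
clock: 5.7
position: [0.5594, -0.0166, 0.2587]
tcp_rot: [0.706, -0.706, -0.037, 0.039]
ft_force: [1.1, -0.2, -3.8]
finger_gap: 0.153
clock: 6.2
position: [0.5527, -0.1982, 0.2587]
tcp_rot: [0.706, -0.706, -0.037, 0.039]
ft_force: [-0.3, 0.7, -3.9]
finger_gap: 0.154
clock: 6.7
position: [0.5445, -0.3619, 0.258]
tcp_rot: [0.706, -0.706, -0.036, 0.038]
ft_force: [1.3, 0.1, -3.4]
finger_gap: 0.153
clock: 7.2
position: [0.5429, -0.355, 0.146]
tcp_rot: [0.709, -0.703, -0.036, 0.042]
ft_force: [-0.7, -0.2, -4.0]
finger_gap: 0.152
t 7.2 at [ 0.5429 -0.355   0.146 ] yaw 0.1094 gap 0.152 F [-0.7 -0.2 -4. ] j7 0.44
 shift [ 0.075  1.7   -0.261] turn 0.0024
```

View pics/w2.png

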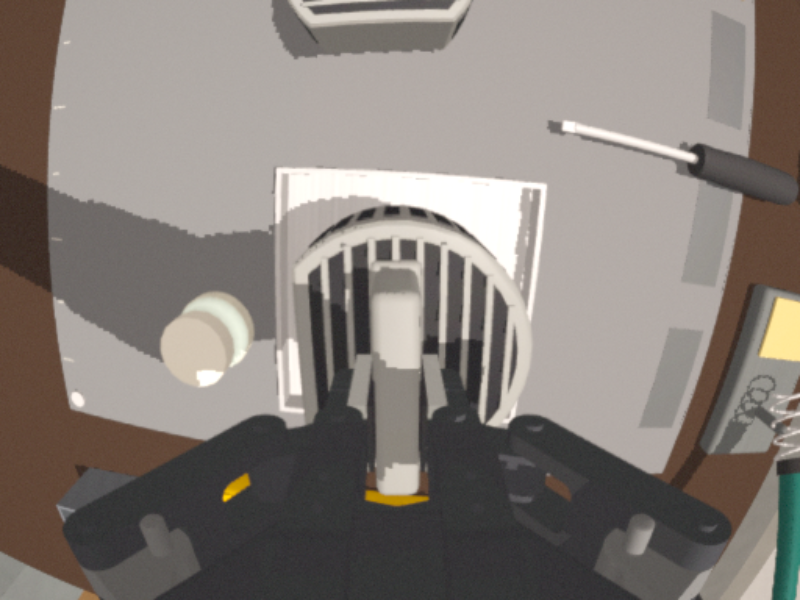

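The spent cartridge is held level above the tray, whose corners are at (277,168), (546,185) and (280,410). I'll compute the tray's position from these and then lower.

```bash
python3 - <<'E'
from h import *;import pickle
s,c=pickle.load(open("w2.pkl","rb"))
k=wpix2plane(c,s,np.array([[277,168],[546,185],[280,410]])/1.5625-.2,.026);print(k.round(4));print((k[1]+k[2])/2)
E
python3 -m crank '[[1,0.08,0.4,-0.26,0],[1,0,0.4,0,0],[1,0,0.4,0,0],[1,0,0.25,0,0],[1,0,0,0,0]]'
python3 -c "
from h import *;from cell import ctrl
s=ctrl.observe();goto(s,[.547,-.365,.078],.107)"
```

```text
[[ 0.4669 -0.2928  0.026 ]
 [ 0.6215 -0.2849  0.026 ]
 [ 0.4749 -0.4474  0.026 ]]
[ 0.54816251 -0.36611723  0.026     ]
clock: 7.75
position: [0.5493, -0.3674, 0.0921]
tcp_rot: [0.707, -0.705, -0.037, 0.039]
ft_force: [-0.9, 0.1, -3.4]
finger_gap: 0.149
t 7.75 at [ 0.5493 -0.3674  0.0921] yaw 0.1076 gap 0.149 F [-0.9  0.1 -3.4] j7 0.42
 shift [-0.05   0.353  0.066] turn 0.0006
```

```bash
python3 -m crank '[[1,0,0.2,0,0],[1,0,0.1,0,0],[1,0,0.05,0,0],[1,0,0,0,0]]'
python3 -m crank '[[1,0,0.05,0,0],[1,0,0,0,0]]'
```

```text
clock: 8.15
position: [0.5504, -0.3686, 0.08]
tcp_rot: [0.706, -0.706, -0.038, 0.038]
ft_force: [0.3, -0.8, -4.7]
finger_gap: 0.15
clock: 8.35
position: [0.5506, -0.3687, 0.0782]
tcp_rot: [-0.706, 0.706, 0.038, -0.038]
ft_force: [0.1, 0.3, -3.7]
finger_gap: 0.153
```

```bash
python3 -m crank '[[1,0,0.05,0,0],[1,0,0,0,0]]'
python3 -m crank '[[1,0,0.04,0,0],[1,0,0,0,0]]'
```

```text
clock: 8.55
position: [0.5506, -0.3687, 0.0782]
tcp_rot: [-0.706, 0.706, 0.038, -0.038]
ft_force: [-3.1, 2.4, 5.3]
finger_gap: 0.154
clock: 8.75
position: [0.5507, -0.3688, 0.0781]
tcp_rot: [-0.706, 0.707, 0.038, -0.038]
ft_force: [-7.7, 3.3, 13.7]
finger_gap: 0.15
```

```bash
python3 -m crank '[[-1,0,-0.05,0,0],[-1,0,0,0,0],[-1,0,0,0,0],[-1,0,0,0,0],[-1,0,0,0,0]]'
python3 -m crank '[[-1,0,-0.4,0,0],[-1,0,-0.8,0,0],[-1,0,-0.8,0,0],[-1,0,-0.8,0,0],[-1,0,-0.8,0,0]]'
python3 -m crank '[[-1,0,-0.6,0,-0.145],[-1,0,0,0,-0.145],[-1,0,0,0,-0.145],[-1,0,0,0,-0.145],[-1,0,0,0,-0.145]]'
python3 -m crank '[[-1,0,0,0,-0.145],[-1,0,0,0,-0.145],[-1,0,0,0,-0.145],[-1,0,0,0,-0.145],[-1,0,0,0,-0.145]]'
python3 -m crank '[[-1,0,0,0,-0.12],[-1,0,0,0,0]]'
python3 -c "
from h import *;from cell import ctrl
s=ctrl.observe();goto(s,[.515,-.179,.22],1.67)"
```

```text
clock: 9.25
position: [0.5505, -0.3686, 0.0762]
tcp_rot: [0.706, -0.706, -0.038, 0.038]
ft_force: [-0.5, 0.2, -0.8]
finger_gap: 0.978
clock: 9.75
position: [0.5507, -0.3684, 0.2232]
tcp_rot: [-0.706, 0.706, 0.038, -0.038]
ft_force: [-0.0, -0.0, -0.8]
finger_gap: 1.002
clock: 10.25
position: [0.5507, -0.3685, 0.246]
tcp_rot: [-0.645, 0.646, 0.288, -0.288]
ft_force: [-0.1, -0.6, -0.5]
finger_gap: 0.996
clock: 10.75
position: [0.5506, -0.3686, 0.2459]
tcp_rot: [-0.502, 0.502, 0.498, -0.498]
ft_force: [-0.0, -1.2, -0.4]
finger_gap: 1.0
clock: 10.95
position: [0.5506, -0.3687, 0.2456]
tcp_rot: [-0.472, 0.473, 0.526, -0.526]
ft_force: [0.5, 0.9, 0.2]
finger_gap: 0.998
t 10.95 at [ 0.5506 -0.3687  0.2456] yaw 1.6772 gap 0.998 F [0.5 0.9 0.2] j7 1.95
 shift [4.806 0.639 0.416] turn 0.0072
```

```bash
python3 -m crank '[[-1,0.8,0,0.07,0],[-1,1,0,0.09,0],[-1,1,0,0.09,0],[-1,1,0.2,0.09,0],[-1,1,0.2,0.07,0]]'
python3 -m crank '[[-1,0,0.2,0,0],[-1,0,0,0,0]]'
python3 look.py w3 '[.515,-.179,.082]' 1.67
```

```text
clock: 11.45
position: [0.5137, -0.1778, 0.2291]
tcp_rot: [0.473, -0.474, -0.525, 0.525]
ft_force: [0.7, -0.0, 0.9]
finger_gap: 0.998
clock: 11.65
position: [0.5133, -0.1787, 0.2205]
tcp_rot: [0.473, -0.473, -0.525, 0.527]
ft_force: [-0.3, 0.1, -0.7]
finger_gap: 1.0
t 11.65 at [ 0.5133 -0.1787  0.2205] yaw 1.6767 gap 1.0 F [-0.3  0.1 -0.7] j7 1.78
 shift [-0.013  3.463 -0.04 ] turn 0.0067
```

View pics/w3.png

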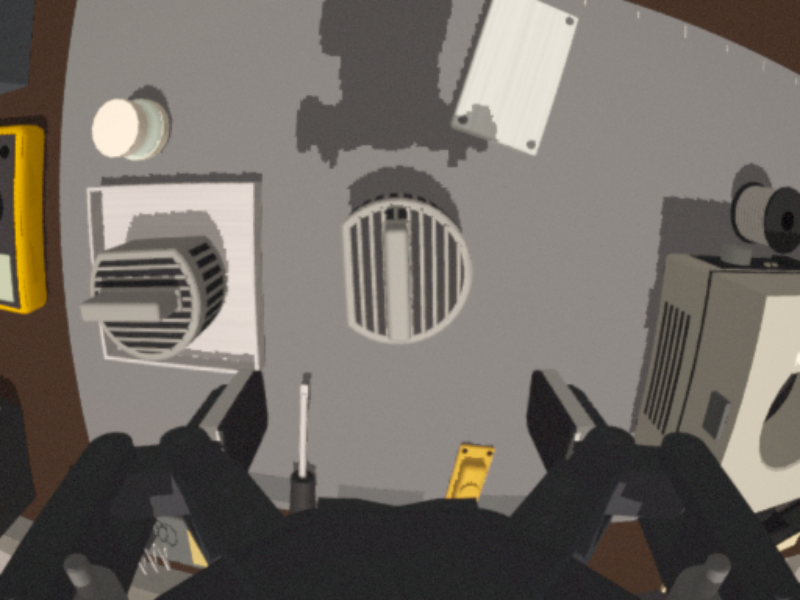

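The spent cartridge stands in the tray (150,300). The fresh one is at (407,270) with its flat on the left at x≈346, and its rib runs from (397,222) to (398,342) along the jaws. Next: the fresh axis position.

```bash
python3 - <<'E'
from h import *;import pickle
s,c=pickle.load(open("w3.pkl","rb"));f=lambda p,z:wpix2plane(c,s,np.array(p)/1.5625-.2,z)
r=f([[384,221],[408,221],[386,342],[411,342]],.100);print(r.round(4),r.mean(0));v=r[2:].mean(0)-r[:2].mean(0);print(np.arctan2(-v[0],v[1])%np.pi)
d=f([[400,196],[400,343],[472,270],[343,228],[349,325]],.066);print(d.round(4),(d[0]+d[1])/2);v=d[4]-d[3];print(np.arctan2(-v[0],v[1])%np.pi)
p=f([[92,188],[260,176],[258,371],[107,357]],.026);print("tray",p.round(3))
p=f([[94,255],[205,255],[160,357]],.069);print("spent",p.round(3))
E
```

```text
[[ 0.4763 -0.1913  0.1   ]
 [ 0.4749 -0.1778  0.1   ]
 [ 0.5493 -0.1829  0.1   ]
 [ 0.5477 -0.1677  0.1   ]] [ 0.51205046 -0.17992723  0.1       ]
1.6971629701629818
[[ 0.4636 -0.1834  0.066 ]
 [ 0.5628 -0.1726  0.066 ]
 [ 0.5065 -0.1309  0.066 ]
 [ 0.4878 -0.2177  0.066 ]
 [ 0.5535 -0.2086  0.066 ]] [ 0.51321575 -0.17801854  0.066     ]
1.7092580330409841
tray [[ 0.475 -0.441  0.026]
 [ 0.46  -0.287  0.026]
 [ 0.618 -0.284  0.026]
 [ 0.628 -0.436  0.026]]
spent [[ 0.521 -0.408  0.069]
 [ 0.514 -0.312  0.069]
 [ 0.596 -0.352  0.069]]
```

```bash
python3 -m crank '[[-1,0,0.8,0,-0.015],[-1,0,0.8,0,0],[-1,0,0.8,0,0],[-1,0,0.6,0,0],[-1,0,0.4,0,0]]'
python3 -m crank '[[-1,0,0.12,0,0],[-1,0,0,0,0]]'
python3 -c "
from h import *;from cell import ctrl
s=ctrl.observe();goto(s,[.513,-.179,.078],1.69)"
```

```text
clock: 12.2
position: [0.5133, -0.1809, 0.0828]
tcp_rot: [0.47, -0.469, -0.528, 0.529]
ft_force: [0.5, -0.2, 0.7]
finger_gap: 0.997
clock: 12.4
position: [0.5141, -0.1799, 0.0798]
tcp_rot: [-0.469, 0.469, 0.529, -0.529]
ft_force: [0.3, 0.2, 0.5]
finger_gap: 0.997
t 12.4 at [ 0.5141 -0.1799  0.0798] yaw 1.6908 gap 0.997 F [0.3 0.2 0.5] j7 1.67
 shift [0.026 0.045 0.025] turn 0.0008
```

```bash
python3 -m crank '[[1,0,0,0,0],[1,0,0,0,0],[1,0,0,0,0],[1,0,0,0,0],[1,0,0,0,0]]' 60
python3 -m crank '[[1,0,0,0,0],[1,0,0,0,0]]'
python3 -c "
from h import *;from cell import ctrl
s=ctrl.observe();goto(s,[.513,-.179,.078],1.69)"
python3 -m crank '[[1,0,-0.2,0,0],[1,0,-0.5,0,0],[1,0,-0.8,0,0],[1,0,-0.8,0,0],[1,0,-0.8,0,0]]'
python3 -m crank '[[1,0,-0.8,0,0],[1,0,-0.6,0,0],[1,0,0,0,0.1],[1,0,0,0,0.143],[1,0,0,0,0.143]]'
python3 -m crank '[[1,0,0,0,0.143],[1,0,0,0,0.143],[1,0,0,0,0.143],[1,0,0,0,0.143],[1,0,0,0,0.143]]'
python3 -m crank '[[1,0,0,0,0.143],[1,0,0,0,0.143],[1,0,0,0,0.143],[1,0,0,0,0.053],[1,0,0,0,0]]'
python3 -c "
from h import *;from cell import ctrl
s=ctrl.observe();goto(s,[.567,.1445,.26],.107)"
```

```text
clock: 12.9
position: [0.5139, -0.1794, 0.08]
tcp_rot: [0.469, -0.469, -0.529, 0.529]
ft_force: [0.6, 0.4, -2.2]
finger_gap: 0.148
clock: 13.1
position: [0.514, -0.1794, 0.08]
tcp_rot: [0.469, -0.469, -0.529, 0.529]
ft_force: [-1.5, 0.9, 2.3]
finger_gap: 0.147
t 13.1 at [ 0.514  -0.1794  0.08  ] yaw 1.6921 gap 0.147 F [-1.5  0.9  2.3] j7 1.67
 shift [0.013 0.05  0.024] turn 0.0021
clock: 13.6
position: [0.5133, -0.1791, 0.2048]
tcp_rot: [0.469, -0.468, -0.529, 0.53]
ft_force: [0.6, -0.6, -2.1]
finger_gap: 0.15
clock: 14.1
position: [0.5135, -0.1792, 0.2598]
tcp_rot: [0.563, -0.563, -0.428, 0.428]
ft_force: [0.5, 0.2, -2.4]
finger_gap: 0.15
clock: 14.6
position: [0.5134, -0.1791, 0.2595]
tcp_rot: [0.677, -0.677, -0.204, 0.204]
ft_force: [-0.2, -0.0, -1.4]
finger_gap: 0.147
clock: 15.1
position: [0.5135, -0.1791, 0.2596]
tcp_rot: [0.706, -0.706, -0.038, 0.039]
ft_force: [0.8, 0.5, -1.8]
finger_gap: 0.148
t 15.1 at [ 0.5135 -0.1791  0.2596] yaw 0.1095 gap 0.148 F [ 0.8  0.5 -1.8] j7 0.29
 shift [ 2.194 -0.011  7.9  ] turn 0.0025
```

```bash
python3 -m crank '[[1,0.15,0,0.5,0],[1,0.25,0,0.9,0],[1,0.25,0,0.9,0],[1,0.25,0,0.9,0],[1,0.25,0,0.9,0]]'
python3 -m crank '[[1,0.25,0,0.9,0],[1,0.25,0,0.9,0],[1,0.25,0,0.9,0],[1,0.25,0,0.8,0],[1,0.04,0,0.3,0]]'
python3 -m crank '[[1,0,0.4,0,0],[1,0,0.2,0,0],[1,0,0,0,0]]'
python3 look.py w4 '[.567,.1445,.23]' .107
```

```text
clock: 15.6
position: [0.5415, -0.01, 0.2598]
tcp_rot: [-0.706, 0.706, 0.039, -0.039]
ft_force: [0.9, -0.2, -2.7]
finger_gap: 0.147
clock: 16.1
position: [0.5657, 0.149, 0.2597]
tcp_rot: [0.707, -0.705, -0.041, 0.041]
ft_force: [0.2, 0.2, -2.8]
finger_gap: 0.152
clock: 16.4
position: [0.5657, 0.141, 0.2331]
tcp_rot: [-0.705, 0.707, 0.036, -0.039]
ft_force: [0.0, -0.4, -1.9]
finger_gap: 0.146
t 16.4 at [0.5657 0.141  0.2331] yaw 0.1062 gap 0.146 F [ 0.  -0.4 -1.9] j7 -0.41
 shift [0.042 0.079 0.082] turn -0.0008
```

View pics/w4.png

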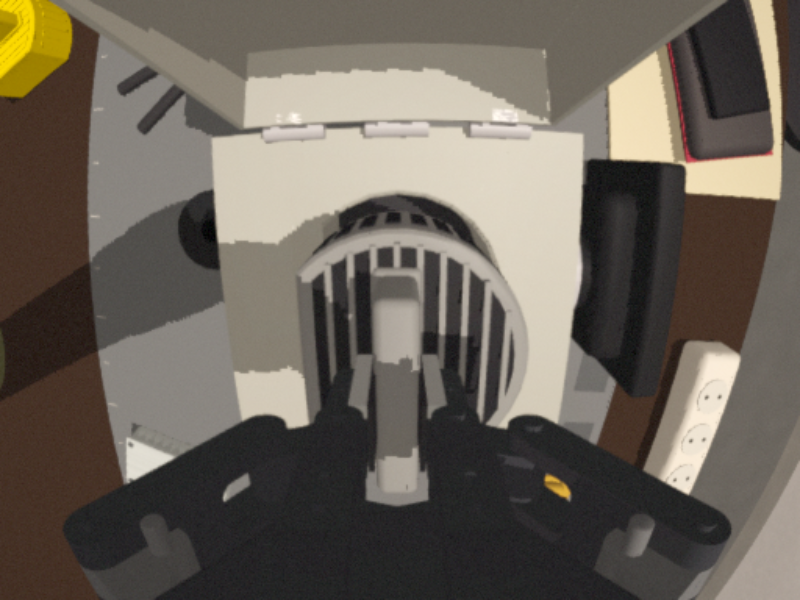

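The fresh cartridge is held level above the well with its flat on the left, like the well's. The well's far rim is at (400,192) and the drum's far edge at (400,228).

```bash
python3 - <<'E'
from h import *;import pickle
def tl(n,p,z):
    s,c=pickle.load(open(n+".pkl","rb"));T=toolT(s);w=wpix2plane(c,s,np.array(p)/1.5625-.2,z);return ((w-T[:3,3])@T[:3,:3])*1000,w
t,w=tl("w4",[[400,192]],.146);print("well rim far",t.round(1),w.round(4))
t,w=tl("w4",[[400,227],[527,345]],.2331-.014);print("fresh rim far,right",t.round(1),w.round(4))
t,w=tl("w4",[[373,270],[421,270],[397,270]],.2331+.02);print("rib far end",t.round(1))
t,w=tl("w2",[[400,222],[531,345]],.146-.009);print("spent far",t.round(1))
t,w=tl("w2",[[372,263],[397,263]],.146+.025);print("spent rib far",t.round(1))
t,w=tl("w4",[[213,138],[583,135]],.146);print("case far corners",w.round(4),t.round(1))
E
```

```text
well rim far [[ 2.2 87.  56.1]] [[0.5615 0.1968 0.146 ]]
fresh rim far,right [[ 1.6 13.9 48.8]
 [48.9 13.8  5.6]] [[0.5621 0.1897 0.2191]
 [0.6137 0.1518 0.2191]]
rib far end [[ -5.9 -20.   41.9]
 [  7.  -20.1  41.9]
 [  0.6 -20.   41.9]]
spent far [[ 1.6  9.4 51.1]
 [48.9  8.7  7.7]]
spent rib far [[ -5.9 -24.6  44.8]
 [  0.6 -24.6  44.8]]
case far corners [[0.4635 0.2174 0.146 ]
 [0.6507 0.239  0.146 ]] [[-93.1  87.4  86.9]
 [ 95.3  86.6  88.5]]
```

```bash
python3 -m crank '[[1,0.025,0.3,0.1,0],[1,0,0,0,0],[1,0,0,0,0]]'
python3 -c "
from h import *;from cell import ctrl
s=ctrl.observe();print(toolT(s)[:3,1].round(4));goto(s,[.5668,.1455,.226],.107)"
```

```text
clock: 16.75
position: [0.5669, 0.1481, 0.2234]
tcp_rot: [-0.706, 0.706, 0.038, -0.039]
ft_force: [0.1, -0.5, -1.9]
finger_gap: 0.146
[-6.e-04 -2.e-04 -1.e+00]
t 16.75 at [0.5669 0.1481 0.2234] yaw 0.1089 gap 0.146 F [ 0.1 -0.5 -1.9] j7 -0.43
 shift [-0.01  -0.065 -0.064] turn 0.0019
```

```bash
python3 -m crank '[[1,-0.01,0,-0.06,0.002],[1,0,0,0,0],[1,0,0,0,0]]'
python3 -m crank '[[1,0,0.1,0,0],[1,0,0.1,0,0],[1,0,0,0,0]]'
python3 -c "
from h import *;from cell import ctrl
s=ctrl.observe();print(s['moment'].round(2));goto(s,[.5668,.1455,.226],.107)"
```

```text
clock: 17.05
position: [0.5671, 0.1458, 0.224]
tcp_rot: [-0.706, 0.706, 0.038, -0.038]
ft_force: [-0.0, 0.5, -2.7]
finger_gap: 0.15
clock: 17.35
position: [0.5665, 0.1457, 0.2148]
tcp_rot: [-0.706, 0.706, 0.037, -0.038]
ft_force: [-0.1, -0.3, -3.6]
finger_gap: 0.151
[-0.    0.03  0.01]
t 17.35 at [0.5665 0.1457 0.2148] yaw 0.1071 gap 0.151 F [-0.1 -0.3 -3.6] j7 -0.43
 shift [ 0.007 -0.28  -0.006] turn 0.0001
```

Bottom is about 7 mm into the mouth with no contact. Continue.

```bash
python3 -m crank '[[1,0,0.1,0,0],[1,0,0.1,0,0],[1,0,0.1,0,0],[1,0,0,0,0]]'
python3 -m crank '[[1,0,0.1,0,0],[1,0,0.1,0,0],[1,0,0.1,0,0],[1,0,0,0,0]]'
```

```text
clock: 17.75
position: [0.5665, 0.1457, 0.2029]
tcp_rot: [-0.706, 0.706, 0.037, -0.038]
ft_force: [0.6, -0.3, -2.0]
finger_gap: 0.148
clock: 18.15
position: [0.5665, 0.1457, 0.1909]
tcp_rot: [-0.706, 0.706, 0.037, -0.038]
ft_force: [0.1, -0.3, -2.9]
finger_gap: 0.149
```

```bash
python3 -m crank '[[1,0,0.15,0,0],[1,0,0.15,0,0],[1,0,0.15,0,0],[1,0,0.15,0,0],[1,0,0,0,0]]'
python3 -m crank '[[1,0,0.06,0,0],[1,0,0,0,0]]'
python3 -m crank '[[1,0,0.05,0,0],[1,0,0,0,0]]'
```

```text
clock: 18.65
position: [0.5663, 0.1456, 0.1665]
tcp_rot: [-0.706, 0.706, 0.037, -0.039]
ft_force: [-0.2, -0.8, -2.5]
finger_gap: 0.149
clock: 18.85
position: [0.5669, 0.1459, 0.1651]
tcp_rot: [-0.706, 0.706, 0.038, -0.038]
ft_force: [-0.3, -0.4, -2.5]
finger_gap: 0.148
clock: 19.05
position: [0.5669, 0.1459, 0.1632]
tcp_rot: [-0.706, 0.706, 0.038, -0.038]
ft_force: [0.1, -0.3, -2.8]
finger_gap: 0.146
```

```bash
python3 -m crank '[[1,0,0.05,0,0],[1,0,0.04,0,0],[1,0,0,0,0]]'
python3 -m crank '[[1,0,0.04,0,0],[1,0,0,0,0]]'
python3 -m crank '[[1,0,0.04,0,0],[1,0,0,0,0]]'
```

```text
clock: 19.35
position: [0.5668, 0.1458, 0.1594]
tcp_rot: [-0.706, 0.706, 0.038, -0.038]
ft_force: [0.8, -0.3, -2.1]
finger_gap: 0.146
clock: 19.55
position: [0.5671, 0.146, 0.1581]
tcp_rot: [0.706, -0.706, -0.038, 0.038]
ft_force: [0.0, -0.0, -1.9]
finger_gap: 0.151
clock: 19.75
position: [0.5674, 0.146, 0.1579]
tcp_rot: [-0.706, 0.706, 0.038, -0.037]
ft_force: [-1.2, -1.8, 6.4]
finger_gap: 0.15
```

```bash
python3 -m crank '[[-1,0,-0.04,0,0],[-1,0,0,0,0],[-1,0,0,0,0],[-1,0,0,0,0],[-1,0,0,0,0]]'
python3 -m crank '[[-1,0,-0.3,0,0],[-1,0,-0.7,0,0],[-1,0,-0.7,0,0],[-1,0,-0.7,0,0],[-1,0,-0.7,0,0]]'
python3 look.py w5 '[.567,.1445,.37]' .107
python3 - <<'E'
from h import *;import pickle
d=pickle.load(open("cams.pkl","rb"))["top"]
# black box near corner, plausible heights
for z in(.1,.2,.3):print(z,pix2plane(d,np.array([[60,150],[100,290]])/1.5625,z).round(3))
E
```

```text
clock: 20.25
position: [0.5669, 0.1459, 0.158]
tcp_rot: [-0.706, 0.706, 0.038, -0.038]
ft_force: [-0.2, -0.8, 0.1]
finger_gap: 0.975
clock: 20.75
position: [0.5669, 0.1461, 0.2842]
tcp_rot: [-0.706, 0.706, 0.038, -0.038]
ft_force: [0.5, -0.7, -1.2]
finger_gap: 1.002
t 20.75 at [0.5669 0.1461 0.2842] yaw 0.1073 gap 1.002 F [ 0.5 -0.7 -1.2] j7 -0.4
 shift [-1.000e-03 -2.145e+00 -4.100e-02] turn 0.0003
0.1 [[0.767 0.533 0.1  ]
 [0.49  0.448 0.1  ]]
0.2 [[0.73  0.476 0.2  ]
 [0.478 0.398 0.2  ]]
0.3 [[0.693 0.419 0.3  ]
 [0.465 0.349 0.3  ]]
```

View pics/w5.png

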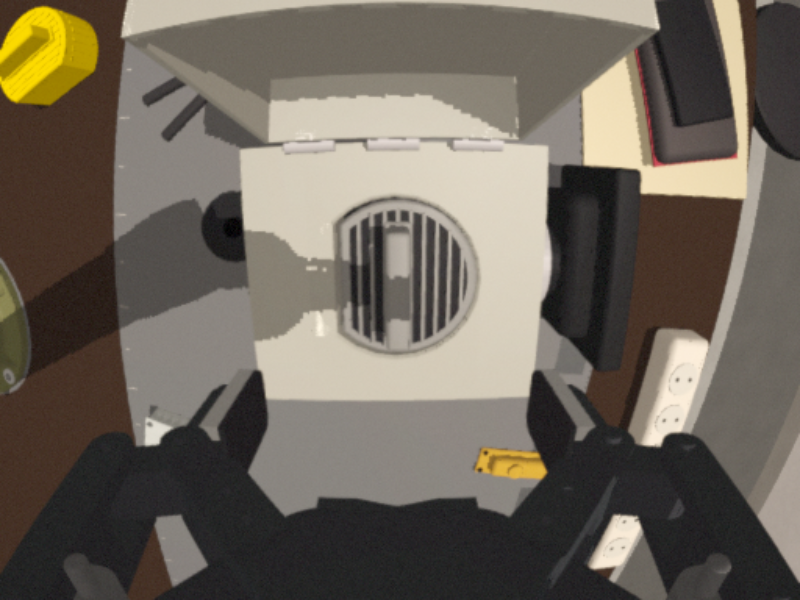

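```bash
python3 -m crank '[[1,0,-0.8,0,0],[1,0,-0.8,0,0],[1,0,-0.7,0,0],[1,0,0,0,0],[1,0,0,0,0]]'
python3 -c "
from h import *;from cell import ctrl
s=ctrl.observe();goto(s,[.547,.330,.37],.107)"
```

```text
clock: 21.3
position: [0.567, 0.1463, 0.3749]
tcp_rot: [0.706, -0.706, -0.038, 0.037]
ft_force: [0.5, -0.6, -0.6]
finger_gap: 0.148
t 21.3 at [0.567  0.1463 0.3749] yaw 0.1074 gap 0.148 F [ 0.5 -0.6 -0.6] j7 -0.38
 shift [-0.008  0.122  4.619] turn 0.0004
```

```bash
python3 -m crank '[[1,0,0,0.4,0],[1,0,0,0.8,0],[1,0,0,0.9,0],[1,0,0,0.9,0],[1,0,0,0.9,0]]'
python3 -m crank '[[1,0,0,0.7,0],[1,0,0,0,0],[1,0,0,0,0]]'
python3 look.py w6 '[.547,.330,.285]' .107
```

```text
clock: 21.8
position: [0.5498, 0.3017, 0.3727]
tcp_rot: [-0.706, 0.707, 0.037, -0.038]
ft_force: [0.9, -0.9, 0.1]
finger_gap: 0.0
clock: 22.1
position: [0.5467, 0.3292, 0.3728]
tcp_rot: [-0.706, 0.707, 0.038, -0.039]
ft_force: [0.4, -0.5, -0.8]
finger_gap: -0.0
t 22.1 at [0.5467 0.3292 0.3728] yaw 0.109 gap -0.0 F [ 0.4 -0.5 -0.8] j7 -0.73
 shift [0.011 2.196 0.02 ] turn 0.002
```

View pics/w6.png

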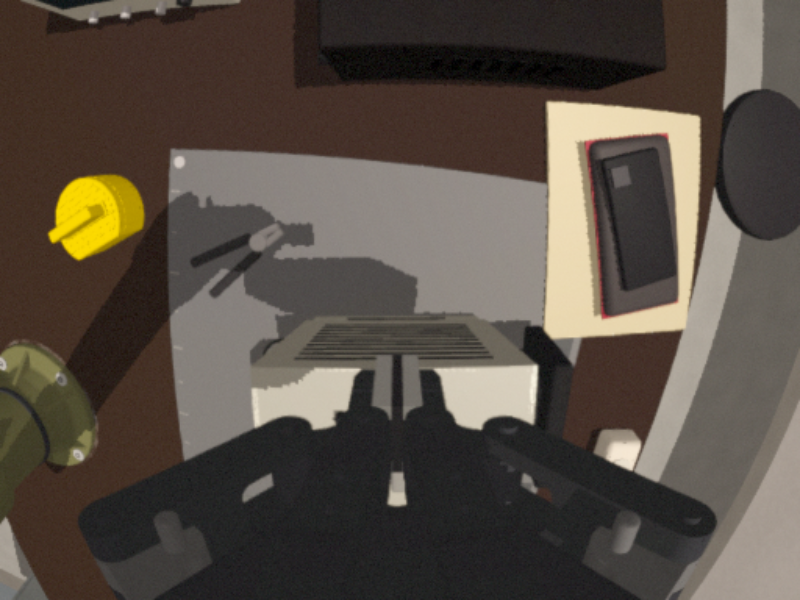

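Gripper shut behind the lid. The lid's outer top edge is at y≈365 px and the slotted face is beyond it. The black box is well clear at the top of the picture.

```bash
python3 - <<'E'
from h import *;import pickle
s,c=pickle.load(open("w6.pkl","rb"));T=toolT(s)
for p,z in(([[300,365],[500,365]],.303),([[300,318],[470,318]],.15),([[340,78]],.15),([[340,78]],.25)):
    w=wpix2plane(c,s,np.array(p)/1.5625-.2,z);print(z,w.round(3),((w-T[:3,3])@T[:3,:3]*1000).round())
E
```

```text
0.303 [[0.501 0.295 0.303]
 [0.602 0.307 0.303]] [[-49.  70. -28.]
 [ 53.  70. -28.]]
0.15 [[0.472 0.264 0.15 ]
 [0.614 0.28  0.15 ]] [[-81. 223. -56.]
 [ 62. 223. -56.]]
0.15 [[0.488 0.462 0.15 ]] [[-43. 223. 139.]]
0.25 [[0.502 0.445 0.25 ]] [[-31. 123. 120.]]
```

```bash
python3 -m crank '[[1,0,0,0.3,0],[1,0,0.5,0,0],[1,0,0.8,0,0],[1,0,0.7,0,0],[1,0,0.2,0,0]]'
python3 -m crank '[[1,0,0,0,0],[1,0,0,-0.4,0],[1,0,0,-0.4,0],[1,0,0,-0.4,0],[1,0,0,-0.4,0]]'
python3 -m crank '[[1,0,0,-0.4,0],[1,0,0,-0.4,0],[1,0,0,-0.4,0],[1,0,0,-0.4,0],[1,0,0,-0.4,0]]'
```

```text
clock: 22.65
position: [0.5457, 0.3388, 0.2828]
tcp_rot: [-0.705, 0.707, 0.036, -0.039]
ft_force: [0.1, -0.5, 0.4]
finger_gap: 0.0
clock: 23.15
position: [0.5534, 0.2787, 0.2891]
tcp_rot: [0.707, -0.705, -0.04, 0.037]
ft_force: [-0.4, 1.3, 1.8]
finger_gap: -0.002
clock: 23.65
position: [0.5621, 0.1981, 0.2885]
tcp_rot: [0.707, -0.706, -0.039, 0.037]
ft_force: [-0.9, -0.1, 0.1]
finger_gap: 0.004
```

```bash
python3 -m crank '[[1,0,0,-0.4,0],[1,0,0,-0.4,0],[1,0,0,-0.3,0],[1,0,0,0,0],[1,0,0,0,0]]'
python3 -c "
from cell import ctrl;import cv2
i=ctrl.camera('scene')['image'];cv2.imwrite('pics/s2.png',cv2.resize(i[130:340,100:460],(800,467))[:,:,::-1])"
```

```text
clock: 24.15
position: [0.5663, 0.1544, 0.2869]
tcp_rot: [0.706, -0.706, -0.038, 0.037]
ft_force: [-0.1, 0.0, -1.1]
finger_gap: 0.001
```

View pics/s2.png

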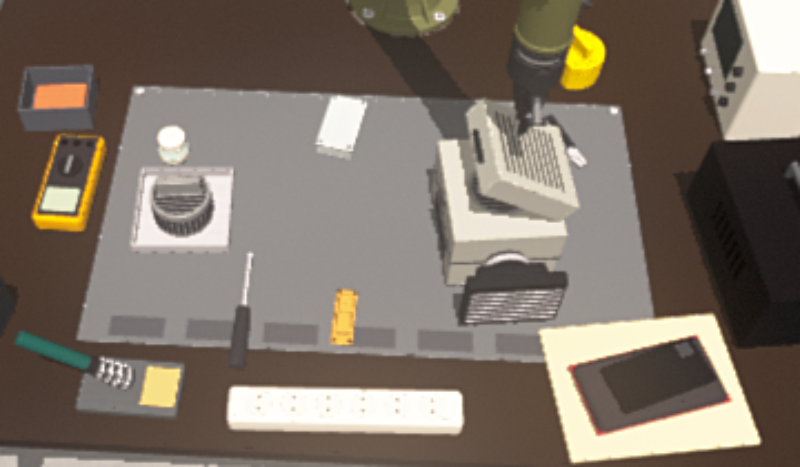

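The lid is sinking under the raised gripper, the spent cartridge stands in the tray, and the bystanders are in place. I'll lift clear and let the lid close.

```bash
python3 -m crank '[[1,0,-0.8,0,0],[1,0,-0.8,0,0],[1,0,-0.8,0,0],[1,0,0,-0.9,0],[1,0,0,-0.9,0]]'
python3 -m crank '[[1,0,0,-0.9,0],[1,0,0,-0.9,0],[1,0,0,-0.9,0],[1,0,0,-0.9,0],[1,0,0,0,0]]'
for i in 1 2 3 4; do python3 -m crank '[[1,0,0,0,0],[1,0,0,0,0],[1,0,0,0,0],[1,0,0,0,0],[1,0,0,0,0]]' >/dev/null; done
python3 -c "
from h import *;from cell import ctrl;import pickle
i=ctrl.camera('scene')['image'][:,:,::-1];c=ctrl.camera('top');j=c['image'][:,:,::-1]
cv2.imwrite('pics/end.png',np.vstack([cv2.resize(i[170:290,140:410],(675,300)),cv2.resize(j[85:205,100:370],(675,300))]))
a=pickle.load(open('cams.pkl','rb'))['top']['image'];goto(ctrl.observe(),[.5,0,.37],.1)"
```

```text
clock: 24.7
position: [0.5737, 0.0851, 0.3837]
tcp_rot: [0.706, -0.706, -0.041, 0.039]
ft_force: [0.2, -0.0, 0.3]
finger_gap: 0.006
clock: 25.2
position: [0.5898, -0.0673, 0.3813]
tcp_rot: [-0.706, 0.707, 0.034, -0.035]
ft_force: [0.1, -0.5, -1.0]
finger_gap: 0.002
t 27.3 at [ 0.5892 -0.0609  0.3821] yaw 0.1071 gap -0.001 F [ 0.3 -0.   1.4] j7 -0.03
 shift [-2.066  0.302  1.736] turn 0.0071
```

View pics/end.png

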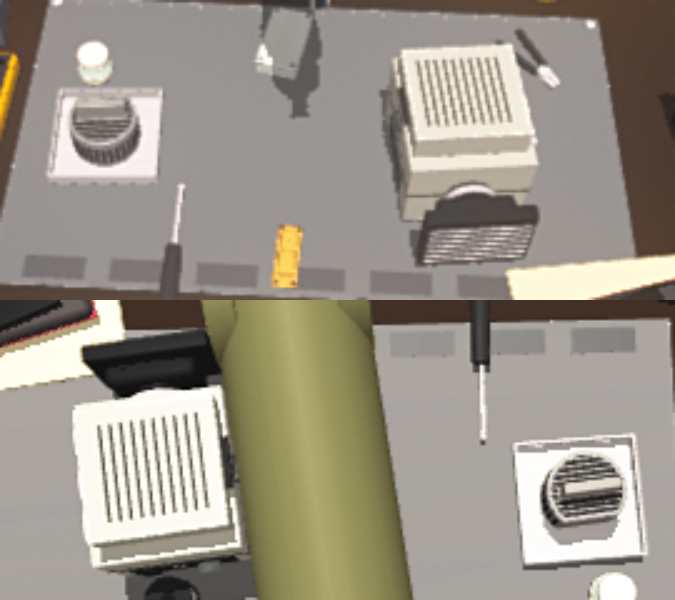

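The lid is flat shut at (470,90), the spent cartridge stands in the tray at (105,130), and the arm is clear. I'm handing in.

```bash
python3 -m crank '[[1,0,0,0,0],[1,0,0,0,0],[1,0,0,0,0],[1,0,0,0,0],[1,0,0,0,0]]'; python3 -c "
from cell import ctrl;print(ctrl.close_job())"
```

```text
clock: 27.8
position: [0.5892, -0.0608, 0.3821]
tcp_rot: [-0.706, 0.706, 0.038, -0.038]
ft_force: [-0.2, 0.4, 0.7]
finger_gap: 0.003
the job is handed in; nothing more can be done
None
```

The filter is changed and the job was handed in at about 28 s on the robot's clock. No verdict is reported, so success rests on the checks below.

- **Spent cartridge:** I lifted it out by its rib and set it down in the tray on force contact. The last pictures show it upright and inside the tray, about 3–5 mm from the middle by the gripper's position at release.
- **Fresh cartridge:** I turned it about 1.58 rad and lowered it into the well with no side contact. It touched bottom at a tool height of 0.158 m, as predicted for full depth. After release, the wrist picture showed it sitting as the spent one had.
- **Lid:** I pushed it over from behind and it sank shut by itself. It looks flat in the last scene and top views, but I did not measure its angle.
- **Surroundings:** No bystander looked moved in the last pictures, though I did not measure this and not all of them are in the final crops. The arm ended clear with near-zero force.

**Disagreements:** Estimates of the well's direction differed between features (0.07 to 0.15 rad). I used 0.107, the direction of the gripper on the spent cartridge's rib. The rib's end also gave a position for the fresh cartridge about 8 mm off the rim's, so I set it aside as unreliable.

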